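# Find the fullest salt tin by heft

## Task

Three identical closed salt tins stand on the prep table; one is clearly heavier than the other two. Heft them, stand the two lighter tins upright on the green cutting board to be refilled, and hold the heaviest one upright, straight above the pan of okra and at least 10 cm higher than its rim. Finish while still holding it there; do not knock any tin over, and leave everything else where it is.

Things in the scene. Friction and masses are not known exactly. Their poses are not given: they have to be found in the camera images.
- tin_a: one of three outwardly identical closed round metal tins, 60 mm in diameter and 110 mm tall, smooth straight sides, dark lid flush with the sides, lid fixed shut. Origin: centre of its underside; z up along its axis. The three are told apart only by weight, drawn anew each time between about 0.2 and 0.55 kg; one of them is at least 180 g heavier than either other
- tin_b: one of three outwardly identical closed round metal tins, 60 mm in diameter and 110 mm tall, smooth straight sides, dark lid flush with the sides, lid fixed shut. Origin: centre of its underside; z up along its axis. The three are told apart only by weight, drawn anew each time between about 0.2 and 0.55 kg; one of them is at least 180 g heavier than either other
- tin_c: one of three outwardly identical closed round metal tins, 60 mm in diameter and 110 mm tall, smooth straight sides, dark lid flush with the sides, lid fixed shut. Origin: centre of its underside; z up along its axis. The three are told apart only by weight, drawn anew each time between about 0.2 and 0.55 kg; one of them is at least 180 g heavier than either other
- board: thick green cutting board, 220 mm (its x) by 290 mm (its y) by 30 mm thick, fixed to the table; empty at the start. Origin: centre of its underside on the table; its top is 30 mm above it
- pan: open steel pan filled with cut okra, 162 mm (its x) by 176 mm (its y) outside, with a rim lip of 10 mm around, 65 mm high, fixed to the table. Origin: centre of its underside on the table; the rim is 65 mm above it, the okra about 60 mm. The only pan with okra in it
- ramekin: white ramekin, 60 mm across and 35 mm tall, standing among the tins; a bystander, to be left alone. Origin: on its underside, about the middle
- knife: chef's knife lying flat, about 340 mm long and 20 mm thick at the handle, beyond the board; a bystander, to be left alone. Origin: middle of the underside, x towards the blade tip
- mill: wooden pepper mill, 54 mm across, 160 mm tall; a bystander, to be left alone. Origin: on its underside, about the middle
- oil: green glass oil bottle, 64 mm across, 210 mm tall; a bystander, to be left alone. Origin: on its underside, about the middle
- spatula: spatula lying flat to the right of the board; a bystander, to be left alone. Origin: on its underside, about the middle
- mug: white mug, 72 mm across, 80 mm tall; a bystander, to be left alone. Origin: on its underside, about the middle
Mind the look-alikes: they are no part of the job. Leave any turquoise or yellow look-alike of the tin_c alone.

How it is judged:
By the outcome, as a careful person would: the job done as asked, in the order asked, and still so for the second after the job is handed in, while the arm keeps its last pose, push and grip.
It also fails if it takes over 72 s, if anything falls off the work surface, if the arm or the gripper's body presses on something with over 40 N, if the wrist force passes 120 N, or if a joint passes its speed limit or range.

## Robot

A 6-joint arm with a two-finger parallel gripper is mounted at the origin on the work surface. World frame = base frame: x ahead of the robot, y to its left, z up, the work surface at z = 0. Lengths are in mm, angles in rad, forces in N, time in s.
With the tool pointing down it reaches from about 250 to 800 mm from the base axis. Payload 8.5 kg.
Tool frame: the origin (TCP) lies between the finger pads; the fingertips stand 11 mm ahead of it and the grasp point (between the pads) lies 8 mm behind it; z points along the fingers, y is the line along which they close (so a half turn about z gives the same grasp; the last joint's range is limited). The gripper opens to 85 mm and grips with 20 to 120 N. Pads are 22 mm wide; open, the fingers measure 114 mm over their backs; the gripper's body (76 mm by 85 mm) begins 54 mm behind the grasp point. The pads swing forward as they close: fully open they stand 13 mm farther back than shut.
Start: joints at [1.11, 0.238, -0.013, 1.319, 0, 1.571], TCP at [233.428, 470.203, 242.276] pointing down, gripper open.
Joint ranges: [-2.66, 2.66], [-1.03, 1.9], [-1.14, 1.46], [-1.82, 2.27], [-1.45, 1.34], [-3.14, 3.14]. Speed limits (rad/s): [2.22, 2.22, 2.79, 3.14, 3.14, 3.14].

## Interface

Orientations are given as a unit quaternion [w, x, y, z].
In Python, from rig import * gives the robot as it stands.
- The arm moves only by the shell command python3 -m inch 'ROWS' [FORCE]. ROWS is text: rows parted by semicolons, each of 7 numbers parted by spaces: the shift along the tool's x, y, z in m, then the turn, a rotation vector about the tool's x, y, z in degrees, then the opening, from 0 (shut) to 1 (fully open). A call has 1 to 10 rows; each row is the pose to reach, as a shift and turn from the pose commanded when the call began, along the tool's axes at that moment; what a row does not reach only later rows make up. A row lasts 1/8 s, in which the tool goes at most 62.5 mm and 10.7 degrees, less where a joint would pass 70% of its speed; a pose out of reach is approached as far as the arm can. A call with a gripper value outside its range is refused whole. The fingers move at their own pace and stop on an object; FORCE is the grip in N (left out, the last holds). Time passes only in rows, so rows that repeat a pose let the fingers close. It gives the time, the measured TCP pose, the force, the opening and the grip force at its end, in the units of the state.
- sense(): the state, without advancing time (a new reading comes with each control period).
- get_image(name): name is "side" or "top" or "wrist"; returns (picture, depth): 400x640x3 uint8, red, green, blue; 400x640 float32, mm along the optical axis (not along the pixel's ray), 0 where there is no reading.
- calibration(name): a dict with "fov_y" (degrees; the focal length in pixels is half the picture's height over the tangent of half this angle, whatever the lens; pixels are square), "cx", "cy" (the principal point, pixels), "origin" and "attitude" of the camera in the world. Camera axes: x right, y down, z forward; pixel columns grow to the right and rows downward; lengths in mm; the calibration is good to about 2 mm. A picture is of the moment at which its call begins: read the wrist's pose just before it. calibration takes no time and is no camera call; for the wrist camera it gives the pose at the moment of the call.
- hand_in(): hands the job in; it is judged then, once.
The state is a dict: "time": time; "joint_pos": joint angles; "joint_velocities": joint speeds; "effort": joint torques, N m; "position": TCP position; "tool_rot": TCP orientation; "ft_force": force on the tool from outside, world axes, zero at the start; "torque": the same for the moment, N m; "opening": finger opening in mm; "grasp_force": force on a finger pad.
Only numpy, scipy, OpenCV 4.12 (cv2) and the standard library are available. Lean on these libraries where they do the work, as an engineer would, in place of code of your own. Each camera call takes 0.05 s, during which the arm holds its last target. There are 200 camera calls.

## Working session

There is one attempt and no reset: what is moved stays moved. The work goes in short steps, Python scripts to look and compute and a shell command to move; the robot and the scene stay as the last step left them, time stands still between calls to the robot, and variables do not carry over. Pictures are saved under pics/ and viewed, at most 10 in all, crops included, and the job is handed in when it is done.

```bash
mkdir -p pics; ls
python3 - <<'E'
from rig import *
import cv2,numpy as np
for n in ["top","side"]:
    p,d=get_image(n); c=calibration(n); print(n,c)
    cv2.imwrite(f"pics/{n}0.png",p[:,:,::-1]); np.save(f"pics/{n}0.npy",d)
s=sense();print(s)
E
```

```text
pics
top {'fov_y': 48.65698150530627, 'cx': 316.62379247756303, 'cy': 200.10692080139222, 'origin': array([ 418.81276918,  -16.71719956, 1396.18246369]), 'attitude': array([-0.02545596,  0.71018254, -0.70321599,  0.02190953])}
side {'fov_y': 50.00701372636712, 'cx': 320.87046270073665, 'cy': 200.1757980261754, 'origin': array([ 477.3909186 , 1243.06815848,  757.90911978]), 'attitude': array([ 1.32004976e-02, -5.57555292e-04,  8.64400699e-01, -5.02629951e-01])}
{'time': 0.1, 'joint_pos': array([ 1.11001662e+00,  2.38765403e-01, -1.41759108e-02,  1.31920752e+00,
       -4.63153499e-06,  1.57084154e+00]), 'joint_velocities': array([-1.66112929e-04, -1.77838656e-03, -2.21663116e-05, -1.05545987e-03,
       -1.36285216e-03,  2.30702489e-05]), 'effort': array([ 9.26073371e-04, -5.39719319e+01,  3.46999705e+01,  1.33491543e-02,
       -1.77019206e-05,  6.82681218e-06]), 'position': array([233.27877955, 469.91889297, 241.71618108]), 'tool_rot': array([-1.52157603e-04,  2.28379047e-01,  9.73572059e-01, -6.58916544e-04]), 'ft_force': array([ 0.04805977,  0.02225542, -0.05874086]), 'torque': array([ 0.00318948, -0.040376  , -0.01680422]), 'grasp_force': 0.0, 'opening': 84.93066816633822}
```

View pics/top0.png

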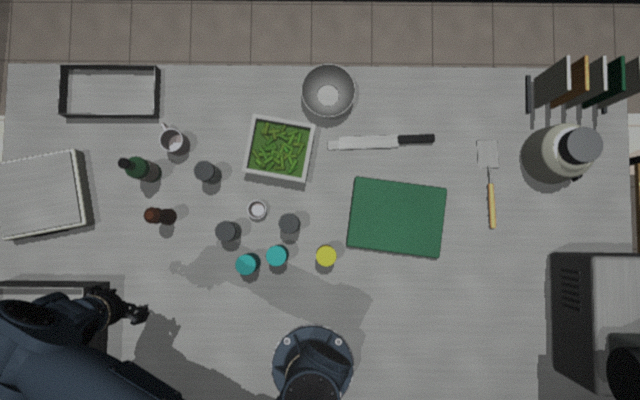

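View pics/side0.png

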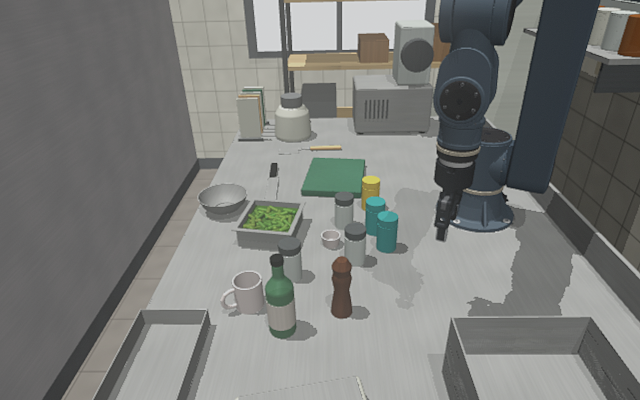

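The top view shows grey tins with lids at about (205,171), (227,231) and (289,223). The turquoise look-alikes are at (247,264) and (277,256), and the yellow one is at (326,256). The ramekin is at (257,210), the pan at (279,149) and the board at (397,217). The side view agrees.

```bash
cat > h.py <<'E'
from rig import *
import numpy as np
from scipy.spatial.transform import Rotation as R
def cam(n):
    c=calibration(n); q=c["attitude"]; return 200/np.tan(np.radians(c["fov_y"]/2)),c["cx"],c["cy"],np.array(c["origin"]),R.from_quat([q[1],q[2],q[3],q[0]]).as_matrix()
def cloud(n,d,c=None):
    f,cx,cy,o,M=c or cam(n); v,u=np.mgrid[:400,:640]
    return np.stack([(u-cx)/f*d,(v-cy)/f*d,d],-1)@M.T+o
E
python3 - <<'E'
from h import *
d=np.load("pics/top0.npy"); P=cloud("top",d)
for n,u,v in [("t1",205,171),("t2",227,231),("t3",289,223),("q1",247,264),("q2",277,256),("y",326,256),("ram",257,210),("mill",152,215),("oil",126,163),("mug",172,142)]:
    W=P[v-16:v+17,u-16:u+17].reshape(-1,3); c=P[v,u]
    t=W[(abs(W[:,2]-c[2])<8)&(np.hypot(*(W-c)[:,:2].T)<45)] 
    print(n,c.round(),"mid",((t.min(0)+t.max(0))/2).round(1),"ext",np.ptp(t,axis=0).round(),len(t))
for n,u,v in [("pan",279,149),("pc1",250,116),("pc2",315,124),("pc3",308,184),("pc4",244,177),("board",397,217),("b1",355,178),("b2",446,187),("b3",438,257),("b4",348,247)]: print(n,P[v,u].round())
E
```

```text
t1 [587. 318. 109.] mid [588.2 322.3 109.7] ext [59. 59. 15.] 327
t2 [413. 250. 106.] mid [412.6 256.1 106.4] ext [58. 58. 15.] 328
t3 [438.  70. 107.] mid [436.2  71.4 107.8] ext [55. 56. 15.] 320
q1 [318. 189. 111.] mid [315.3 195.4 110.6] ext [58. 58. 14.] 338
q2 [342. 103. 111.] mid [342.  107.6 109.6] ext [58. 56. 13.] 329
y [343. -39. 106.] mid [343.5 -37.2 106.3] ext [58. 55. 16.] 324
ram [479. 178.   5.] mid [479.4 178.6   4.9] ext [89. 88. 16.] 449
mill [455. 449. 163.] mid [454.2 458.1 159.7] ext [31. 30.  8.] 77
oil [594. 506. 211.] mid [593.8 515.4 209.9] ext [27. 29. 10.] 97
mug [693. 452.   8.] mid [692.  455.6   7.5] ext [87. 77. 16.] 198
pan [666. 108.  47.]
pc1 [781. 207.  -0.]
pc2 [757.  -2.  -3.]
pc3 [564.  19.  -2.]
pc4 [584. 222.  -0.]
board [ 461. -257.   34.]
b1 [ 580. -128.   33.]
b2 [ 558. -419.   -2.]
b3 [ 339. -383.   30.]
b4 [ 366. -109.    1.]
```

```bash
cat > go.py <<'E'
import sys
from h import *
# shift in tool axes (m) from the measured pose to world x y z (mm), tool rot to vertical
s=sense(); q=s["tool_rot"]; T=R.from_quat([q[1],q[2],q[3],q[0]])
print("t",s["time"],"pos",np.round(s["position"],1),"F",np.round(s["ft_force"],2),"open",round(s["opening"],1),"grip",round(s["grasp_force"],1),"j6",round(s["joint_pos"][5],2))
a=list(map(float,sys.argv[1:]))
for i in range(0,len(a),3): print(a[i:i+3],(T.inv().apply(np.array(a[i:i+3])-s["position"])/1000).round(4))
E
python3 go.py 412.5 254 200 412.5 254 67
python3 - <<'E'
from h import *
import cv2
P=cloud("top",np.load("pics/top0.npy"))
for n,(x0,x1,y0,y1),(z0,z1) in [("pan",(560,770,0,215),(50,80)),("board",(330,600,-430,-90),(22,40))]:
    m=(P[...,0]>x0)&(P[...,0]<x1)&(P[...,1]>y0)&(P[...,1]<y1)&(P[...,2]>z0)&(P[...,2]<z1)
    print(n,cv2.minAreaRect(P[m][:,:2].astype(np.float32)),np.median(P[m][:,2]))
E
```

```text
t 0.1 pos [233.3 469.9 241.7] F [ 0.05  0.02 -0.06] open 84.9 grip 0.0 j6 1.57
[412.5, 254.0, 200.0] [-0.2565 -0.1136  0.0419]
[412.5, 254.0, 67.0] [-0.2565 -0.1135  0.1749]
pan ((666.94677734375, 109.07717895507812), (196.47366333007812, 182.8461151123047), 80.28228759765625) 58.89285105048339
board ((460.7195129394531, -256.7264404296875), (290.4764099121094, 219.91192626953125), 82.87860870361328) 29.58593915649908
```

```bash
python3 -m inch '-0.2565 -0.1135 0.04 0 0 0 1;-0.2565 -0.1135 0.04 0 0 0 1;-0.2565 -0.1135 0.04 0 0 0 1;-0.2565 -0.1135 0.04 0 0 0 1;-0.2565 -0.1135 0.04 0 0 0 1;-0.2565 -0.1135 0.04 0 0 0 1;-0.2565 -0.1135 0.04 0 0 0 1' 60
python3 go.py 412.5 254 67
python3 - <<'E'
from h import *
import cv2
c=cam("wrist");p,d=get_image("wrist");cv2.imwrite("pics/w1.png",p[:,:,::-1])
P=cloud("wrist",d,c)
m=(abs(P[...,2]-110)<6)&(d>0)&(np.hypot(P[...,0]-412,P[...,1]-254)<45)
print(cv2.minEnclosingCircle(P[m][:,:2].astype(np.float32)),np.median(P[m],axis=0))
E
```

```text
time: 0.98
position: [412.5, 254.6, 202.2]
tool_rot: [-0.0, 0.229, 0.974, -0.0]
ft_force: [0.2, 0.4, 0.3]
opening: 85.4
grasp_force: 0.0
t 0.975 pos [412.5 254.6 202.2] F [0.23 0.37 0.28] open 85.4 grip 0.0 j6 1.01
[412.5, 254.0, 67.0] [-0.0003 -0.0005  0.1352]
((413.8441467285156, 258.3343200683594), 29.77983856201172) [412.19518673 259.03165273 109.44120252]
```

View pics/w1.png

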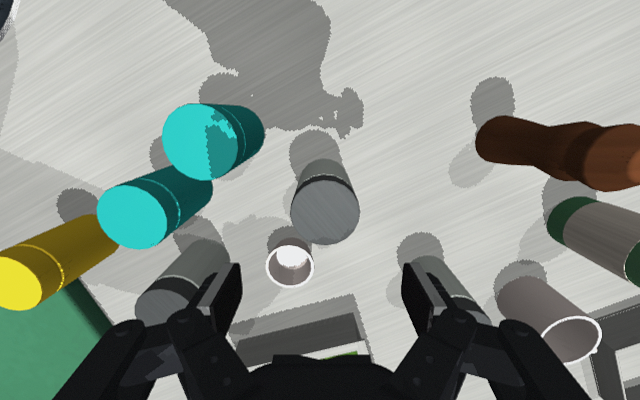

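The wrist view shows the grey tin lid at about (325,210), centred between the fingers, with the ramekin at (290,265) well clear. The measured centre is (413,257). I'll descend and grip.

```bash
python3 -m inch '0 0.002 0.06 0 0 0 1;0 0.002 0.11 0 0 0 1;0 0.002 0.135 0 0 0 1;0 0.002 0.135 0 0 0 1;0 0.002 0.135 0 0 0 0;0 0.002 0.135 0 0 0 0;0 0.002 0.135 0 0 0 0;0 0.002 0.135 0 0 0 0;0 0.002 0.135 0 0 0 0;0 0.002 0.135 0 0 0 0' 60
python3 go.py
```

```text
time: 2.28
position: [414.3, 257.1, 69.0]
tool_rot: [0.001, 0.228, 0.974, 0.001]
ft_force: [-1.8, 0.4, 6.1]
opening: 58.4
grasp_force: 63.9
t 2.275 pos [414.3 257.1  69. ] F [-1.83  0.39  6.08] open 58.4 grip 63.9 j6 1.02
```

```bash
python3 -m inch '0 0 -0.03 0 0 0 0;0 0 -0.08 0 0 0 0;0 0 -0.13 0 0 0 0;0 0 -0.15 0 0 0 0;0 0 -0.15 0 0 0 0;0 0 -0.15 0 0 0 0;0 0 -0.15 0 0 0 0;0 0 -0.15 0 0 0 0' 
python3 go.py 490 -205 217
python3 -m inch '0 0 -0.15 0 0 0 0' | grep force;python3 -m inch '0 0 0 0 0 0 0;0 0 0 0 0 0 0' | grep force
```

```text
time: 3.28
position: [413.2, 256.1, 216.4]
tool_rot: [-0.001, 0.228, 0.974, -0.001]
ft_force: [0.1, -0.6, -2.9]
opening: 58.6
grasp_force: 65.4
t 3.275 pos [413.2 256.1 216.4] F [ 0.13 -0.6  -2.87] open 58.6 grip 65.4 j6 1.02
[490.0, -205.0, 217.0] [-2.738e-01 -3.789e-01 -2.000e-04]
ft_force: [1.9, 1.4, -1.2]
grasp_force: 65.8
ft_force: [0.2, -0.1, -1.5]
grasp_force: 65.9
```

```bash
for i in 1 2 3; do python3 -m inch '0 0 0 0 0 0 0;0 0 0 0 0 0 0' | grep ft; done
python3 go.py 490 -205 217 490 -205 97
```

```text
ft_force: [0.8, 0.3, -2.0]
ft_force: [-1.1, -1.3, -2.6]
ft_force: [0.7, 0.4, -1.4]
t 4.4 pos [413.6 256.3 279.8] F [ 0.73  0.44 -1.41] open 59.2 grip 65.9 j6 1.02
[490.0, -205.0, 217.0] [-0.2735 -0.3792  0.0628]
[490.0, -205.0, 97.0] [-0.2735 -0.3792  0.1828]
```

Settled readings average about -2.1 N, so this tin is roughly 0.21 kg. The heaviest must be at least 0.38 kg, so this one is light and goes on the board.

```bash
python3 -m inch '-0.03 -0.041 0 0 0 0 0;-0.065 -0.09 0 0 0 0 0;-0.1 -0.138 0 0 0 0 0;-0.135 -0.187 0 0 0 0 0;-0.17 -0.235 0.02 0 0 0 0;-0.205 -0.284 0.04 0 0 0 0;-0.24 -0.332 0.06 0 0 0 0;-0.263 -0.365 0.063 0 0 0 0;-0.2735 -0.379 0.063 0 0 0 0;-0.2735 -0.379 0.063 0 0 0 0'
python3 -m inch '0 0 0.05 0 0 0 0;0 0 0.09 0 0 0 0;0 0 0.1 0 0 0 0;0 0 0.1 0 0 0 0;0 0 0.1 0 0 0 0'
python3 go.py 490 -205 99
```

```text
time: 5.65
position: [490.1, -205.5, 216.8]
tool_rot: [-0.0, 0.229, 0.973, 0.0]
ft_force: [-0.4, -0.1, -2.1]
opening: 59.1
grasp_force: 66.2
time: 6.28
position: [491.2, -204.9, 118.6]
tool_rot: [0.001, 0.228, 0.974, -0.0]
ft_force: [-0.2, 0.8, -2.4]
opening: 59.2
grasp_force: 66.2
t 6.275 pos [ 491.2 -204.9  118.6] F [-0.23  0.79 -2.43] open 59.2 grip 66.2 j6 0.07
[490.0, -205.0, 99.0] [ 0.0011 -0.0007  0.0196]
```

```bash
python3 -m inch '0 0 0.012 0 0 0 0;0 0 0.017 0 0 0 0;0 0 0.018 0 0 0 0;0 0 0.018 0 0 0 0'
python3 -m inch '0 0 0.001 0 0 0 0;0 0 0.001 0 0 0 0;0 0 0.001 0 0 0 0'
```

```text
time: 6.78
position: [489.9, -204.8, 99.1]
tool_rot: [0.0, 0.228, 0.974, -0.0]
ft_force: [-2.5, 0.6, 4.2]
opening: 58.9
grasp_force: 66.6
time: 7.15
position: [490.0, -204.9, 99.0]
tool_rot: [0.0, 0.228, 0.974, -0.0]
ft_force: [-5.3, 0.7, 13.8]
opening: 59.0
grasp_force: 67.7
```

Contact made. I'll release and rise, keeping the fingers centred.

```bash
python3 -m inch '0 0 -0.001 0 0 0 0;0 0 -0.001 0 0 0 1;0 0 -0.001 0 0 0 1;0 0 -0.001 0 0 0 1;0 0 -0.001 0 0 0 1;0 0 -0.03 0 0 0 1;0 0 -0.08 0 0 0 1;0 0 -0.12 0 0 0 1;0 0 -0.12 0 0 0 1;0 0 -0.12 0 0 0 1'
python3 go.py 437 72.5 200 437 72.5 67
python3 - <<'E'
from h import *
c=cam("wrist");p,d=get_image("wrist");import cv2
cv2.imwrite("pics/w2.png",p[:,:,::-1])
P=cloud("wrist",d,c)
m=(abs(P[...,2]-140)<6)&(d>0)&(np.hypot(P[...,0]-490,P[...,1]+205)<60)
print(cv2.minEnclosingCircle(P[m][:,:2].astype(np.float32)),np.median(P[m],axis=0))
E
```

```text
time: 8.4
position: [489.8, -204.7, 217.3]
tool_rot: [-0.0, 0.228, 0.974, -0.0]
ft_force: [-0.5, 0.5, -0.6]
opening: 85.5
grasp_force: 0.0
t 8.4 pos [ 489.8 -204.7  217.3] F [-0.5   0.49 -0.64] open 85.5 grip 0.0 j6 0.06
[437.0, 72.5, 200.0] [0.1706 0.2248 0.0173]
[437.0, 72.5, 67.0] [0.1705 0.2248 0.1503]
((489.6649169921875, -203.7662353515625), 29.91557502746582) [ 487.75349092 -202.95512273  139.43837964]
```

```bash
python3 -m inch '0.036 0.047 0 0 0 0 1;0.073 0.096 0.01 0 0 0 1;0.11 0.145 0.01 0 0 0 1;0.146 0.193 0.017 0 0 0 1;0.1705 0.2245 0.017 0 0 0 1;0.1705 0.2245 0.017 0 0 0 1;0.1705 0.2245 0.017 0 0 0 1'
python3 - <<'E'
from h import *
c=cam("wrist");p,d=get_image("wrist");import cv2
P=cloud("wrist",d,c)
m=(abs(P[...,2]-110)<6)&(d>0)&(np.hypot(P[...,0]-437,P[...,1]-72)<45)
print(cv2.minEnclosingCircle(P[m][:,:2].astype(np.float32)),np.median(P[m],axis=0))
E
python3 go.py 437 72 67
```

```text
time: 9.32
position: [436.8, 71.8, 200.1]
tool_rot: [-0.001, 0.228, 0.974, -0.0]
ft_force: [-0.9, 0.3, 0.3]
opening: 85.2
grasp_force: 0.0
((438.8897399902344, 73.39972686767578), 29.992115020751953) [437.00607368  74.13844671 109.41054188]
t 9.375 pos [437.   71.4 200.2] F [-0.53 -0.45  0.54] open 85.8 grip 0.0 j6 0.62
[437.0, 72.0, 67.0] [0.0002 0.0007 0.1332]
```

```bash
python3 -m inch '0 0.002 0.06 0 0 0 1;0 0.002 0.11 0 0 0 1;0 0.002 0.132 0 0 0 1;0 0.002 0.132 0 0 0 1;0 0.002 0.132 0 0 0 0;0 0.002 0.132 0 0 0 0;0 0.002 0.132 0 0 0 0;0 0.002 0.132 0 0 0 0;0 0.002 0.132 0 0 0 0' 60
python3 -m inch '0 0 -0.03 0 0 0 0;0 0 -0.08 0 0 0 0;0 0 -0.13 0 0 0 0;0 0 -0.16 0 0 0 0;0 0 -0.16 0 0 0 0;0 0 -0.16 0 0 0 0;0 0 -0.16 0 0 0 0'
for i in 1 2 3 4; do python3 -m inch '0 0 0 0 0 0 0;0 0 0 0 0 0 0' | grep ft; done
python3 go.py 431 -308 229
```

```text
time: 10.5
position: [439.0, 73.5, 70.2]
tool_rot: [0.001, 0.229, 0.974, -0.0]
ft_force: [-1.0, -2.8, 7.9]
opening: 58.9
grasp_force: 63.3
time: 11.38
position: [437.3, 73.8, 227.6]
tool_rot: [-0.001, 0.228, 0.974, -0.0]
ft_force: [-0.4, -0.1, -2.6]
opening: 58.9
grasp_force: 65.1
ft_force: [0.2, 0.3, -2.4]
ft_force: [-0.1, 0.3, -1.9]
ft_force: [-0.0, 0.5, -1.3]
ft_force: [-0.8, -0.2, -2.4]
t 12.375 pos [438.   73.9 228.8] F [-0.76 -0.19 -2.38] open 58.8 grip 65.1 j6 0.63
[431.0, -308.0, 229.0] [-1.635e-01 -3.452e-01 -1.000e-04]
```

```bash
python3 -m inch '-0.02 -0.043 0 0 0 0 0;-0.044 -0.095 0 0 0 0 0;-0.068 -0.147 0 0 0 0 0;-0.092 -0.199 0 0 0 0 0;-0.116 -0.251 0 0 0 0 0;-0.14 -0.303 0 0 0 0 0;-0.158 -0.34 0 0 0 0 0;-0.164 -0.353 0 0 0 0 0;-0.164 -0.353 0 0 0 0 0;-0.164 -0.353 0 0 0 0 0'
python3 -m inch '0 0 0.05 0 0 0 0;0 0 0.09 0 0 0 0;0 0 0.115 0 0 0 0;0 0 0.115 0 0 0 0;0 0 0.115 0 0 0 0'
python3 go.py 428 -315 100
```

```text
time: 13.62
position: [428.0, -314.1, 228.9]
tool_rot: [-0.0, 0.228, 0.974, 0.0]
ft_force: [-0.1, -0.2, -3.0]
opening: 58.9
grasp_force: 65.5
time: 14.25
position: [428.7, -314.9, 115.1]
tool_rot: [0.001, 0.228, 0.974, -0.0]
ft_force: [-0.1, -0.2, -1.9]
opening: 59.0
grasp_force: 65.5
t 14.25 pos [ 428.7 -314.9  115.1] F [-0.15 -0.18 -1.86] open 59.0 grip 65.5 j6 -0.17
[428.0, -315.0, 100.0] [ 0.0007 -0.0004  0.0151]
```

```bash
python3 -m inch '0 0 0.01 0 0 0 0;0 0 0.013 0 0 0 0;0 0 0.014 0 0 0 0;0 0 0.014 0 0 0 0'
python3 -m inch '0 0 0.0005 0 0 0 0;0 0 0.0005 0 0 0 0'
```

```text
time: 14.75
position: [428.0, -315.3, 100.2]
tool_rot: [0.0, 0.228, 0.974, -0.0]
ft_force: [-0.6, 1.2, 2.0]
opening: 58.6
grasp_force: 65.8
time: 15.0
position: [428.1, -315.3, 100.2]
tool_rot: [0.0, 0.228, 0.974, -0.0]
ft_force: [-1.9, 2.8, 8.4]
opening: 58.8
grasp_force: 66.2
```

```bash
python3 -m inch '0 0 0 0 0 0 0;0 0 0 0 0 0 1;0 0 0 0 0 0 1;0 0 0 0 0 0 1;0 0 0 0 0 0 1;0 0 -0.03 0 0 0 1;0 0 -0.08 0 0 0 1;0 0 -0.13 0 0 0 1;0 0 -0.13 0 0 0 1;0 0 -0.13 0 0 0 1'
python3 go.py 588.5 323 230
python3 - <<'E'
from h import *
c=cam("wrist");p,d=get_image("wrist");import cv2
P=cloud("wrist",d,c)
for x,y in [(428,-315),(490,-205)]:
    m=(abs(P[...,2]-140)<6)&(d>0)&(np.hypot(P[...,0]-x,P[...,1]-y)<50)
    print(cv2.minEnclosingCircle(P[m][:,:2].astype(np.float32)),np.median(P[m],axis=0))
E
```

```text
time: 16.25
position: [427.8, -315.1, 229.0]
tool_rot: [-0.0, 0.228, 0.974, -0.0]
ft_force: [0.2, -0.4, -1.1]
opening: 85.6
grasp_force: 0.0
t 16.25 pos [ 427.8 -315.1  229. ] F [ 0.25 -0.38 -1.08] open 85.6 grip 0.0 j6 -0.17
[588.5, 323.0, 230.0] [ 0.1398  0.643  -0.001 ]
((428.2013854980469, -315.2612609863281), 30.070077896118164) [ 426.1935824  -314.63685281  139.43101108]
((489.46533203125, -204.25477600097656), 30.276649475097656) [ 487.03126228 -204.4851679   139.59724966]
```

```bash
python3 -m inch '0.01 0.047 0 0 0 0 1;0.023 0.105 0 0 0 0 1;0.036 0.164 0 0 0 0 1;0.049 0.223 0 0 0 0 1;0.061 0.282 0 0 0 0 1;0.074 0.341 0 0 0 0 1;0.087 0.4 0 0 0 0 1;0.1 0.459 0 0 0 0 1;0.112 0.517 0 0 0 0 1;0.125 0.575 0 0 0 0 1' >/dev/null
python3 go.py 588.5 323 205
```

```text
t 17.55 pos [571.3 257.2 227.6] F [ 1.48 -0.76  0.78] open 85.4 grip 0.0 j6 0.88
[588.5, 323.0, 205.0] [0.0139 0.0667 0.0224]
```

```bash
python3 -m inch '0.01 0.05 0.015 0 0 0 1;0.014 0.067 0.022 0 0 0 1;0.014 0.067 0.022 0 0 0 1;0.014 0.067 0.022 0 0 0 1'
python3 - <<'E'
from h import *
c=cam("wrist");p,d=get_image("wrist");import cv2
P=cloud("wrist",d,c)
m=(abs(P[...,2]-110)<6)&(d>0)&(np.hypot(P[...,0]-588,P[...,1]-322)<45)
print(cv2.minEnclosingCircle(P[m][:,:2].astype(np.float32)),np.median(P[m],axis=0))
E
python3 go.py 589 323 68
```

```text
time: 18.05
position: [588.7, 320.2, 207.4]
tool_rot: [-0.0, 0.229, 0.973, -0.0]
ft_force: [-0.2, 0.2, -0.2]
opening: 85.2
grasp_force: 0.0
((590.7118530273438, 324.9892272949219), 29.94227409362793) [588.96513226 325.83981365 109.43431118]
t 18.1 pos [588.9 320.1 207.8] F [ 0.76 -0.23 -0.22] open 85.3 grip 0.0 j6 0.96
[589.0, 323.0, 68.0] [0.0013 0.0027 0.1398]
```

```bash
python3 -m inch '0.001 0.003 0.06 0 0 0 1;0.001 0.003 0.11 0 0 0 1;0.001 0.003 0.138 0 0 0 1;0.001 0.003 0.138 0 0 0 1;0.001 0.003 0.138 0 0 0 0;0.001 0.003 0.138 0 0 0 0;0.001 0.003 0.138 0 0 0 0;0.001 0.003 0.138 0 0 0 0;0.001 0.003 0.138 0 0 0 0' 80
python3 -m inch '0 0 -0.03 0 0 0 0;0 0 -0.08 0 0 0 0;0 0 -0.13 0 0 0 0;0 0 -0.18 0 0 0 0;0 0 -0.21 0 0 0 0;0 0 -0.21 0 0 0 0;0 0 -0.21 0 0 0 0'
for i in 1 2 3 4; do python3 -m inch '0 0 0 0 0 0 0;0 0 0 0 0 0 0' | grep ft; done
python3 go.py 667 109 280
```

```text
time: 19.23
position: [590.5, 324.7, 72.0]
tool_rot: [0.002, 0.229, 0.974, 0.001]
ft_force: [-1.6, -3.2, 7.0]
opening: 58.7
grasp_force: 84.6
time: 20.1
position: [589.0, 324.5, 277.9]
tool_rot: [-0.001, 0.228, 0.974, -0.001]
ft_force: [0.2, -1.0, -5.5]
opening: 58.6
grasp_force: 87.4
ft_force: [0.4, -0.4, -4.3]
ft_force: [0.2, 0.3, -4.4]
ft_force: [-0.3, 0.7, -4.8]
ft_force: [0.1, -0.8, -4.2]
t 21.1 pos [589.4 324.8 279.3] F [ 0.13 -0.85 -4.15] open 59.0 grip 87.3 j6 0.96
[667.0, 109.0, 280.0] [-0.1655 -0.1587 -0.0007]
```

It reads about 4.5 N, so this is the heaviest. I'll carry it over the pan, with the tin bottom at about 207 mm against the 165 mm needed.

```bash
python3 -m inch '-0.025 -0.024 0 0 0 0 0;-0.06 -0.058 0 0 0 0 0;-0.095 -0.091 0 0 0 0 0;-0.13 -0.125 0 0 0 0 0;-0.155 -0.149 0 0 0 0 0;-0.1655 -0.1585 0 0 0 0 0;-0.1655 -0.1585 0 0 0 0 0;-0.1655 -0.1585 0 0 0 0 0;-0.1655 -0.1585 0 0 0 0 0'
python3 go.py 667 109 280
python3 - <<'E'
from h import *
import cv2
for n in ["side","top"]:
    p,d=get_image(n);cv2.imwrite(f"pics/{n}9.png",p[:,:,::-1])
E
```

```text
time: 22.22
position: [666.8, 110.5, 279.4]
tool_rot: [-0.0, 0.228, 0.974, 0.0]
ft_force: [0.3, -0.3, -4.6]
opening: 58.5
grasp_force: 87.6
t 22.225 pos [666.8 110.5 279.4] F [ 0.28 -0.25 -4.56] open 58.5 grip 87.6 j6 0.62
[667.0, 109.0, 280.0] [-0.0008 -0.0013 -0.0006]
```

View pics/side9.png

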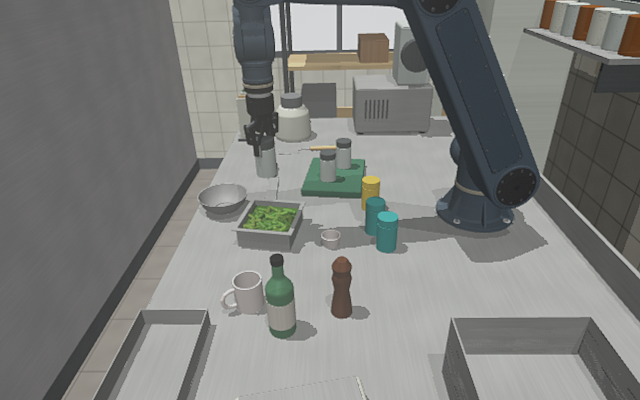

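View pics/top9.png

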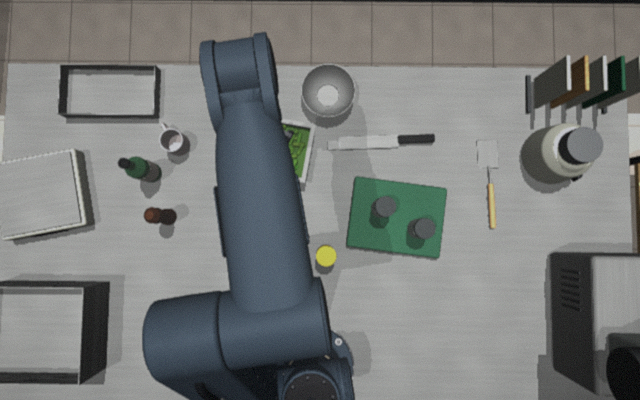

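In the side view both light tins stand upright on the board at about (328,167) and (344,153). The heavy tin hangs upright at (265,162) above the pan at (270,225). The top view shows both tins on the board at (385,207) and (423,229), and the objects not hidden by the arm haven't moved.

```bash
python3 -m inch '0 -0.001 0 0 0 0 0;0 -0.001 0 0 0 0 0;0 -0.001 0 0 0 0 0;0 -0.001 0 0 0 0 0'; python3 -c "from rig import *; print(hand_in())"
```

```text
time: 22.82
position: [666.7, 108.3, 279.3]
tool_rot: [-0.0, 0.228, 0.974, -0.0]
ft_force: [-0.3, -0.5, -4.3]
opening: 58.5
grasp_force: 87.6
the job is handed in; nothing more can be done
None
```

I handed in the job at 22.8 s: the two lighter tins (about 0.21 kg each) stand upright on the green board, and the heaviest (about 0.46 kg) is held upright over the centre of the okra pan, about 14 cm above its rim.

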